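# Load the sample magazine and run the carriage into the spectrometer

## Robot

A 6-joint arm with a two-finger parallel gripper is mounted at the origin on the work surface. World frame = base frame: x ahead of the robot, y to its left, z up, the work surface at z = 0. Lengths are in m, angles in degrees, forces in N, time in s.
With the tool pointing down it reaches from about 0.4 to 0.825 m from the base axis. Payload 7 kg.
Tool frame: the origin (TCP) lies midway between the tips of the shut fingers; the grasp point (between the pads) lies 19 mm behind it; z points along the fingers, y is the line along which they close (so a half turn about z gives the same grasp; the last joint's range is limited). The gripper opens to 88 mm and grips with 3 to 60 N. Pads are 19 mm wide; open, the fingers measure 130 mm over their backs; the gripper's body (78 mm by 193 mm) begins 47 mm behind the grasp point.
Start: joints at [81.652, 20.546, 0.682, 0, -70.136, -16.507], TCP at [0.284, 0.612, 0.227] pointing down, gripper open.
Joint ranges: [-176.03, 176.03], [-82.01, 121.73], [-58.28, 71.71], [-173.87, 95.51], [-174.79, -0.11], [-173.66, 173.66]. Speed limits (degrees/s): [136.94, 136.94, 172.46, 180, 180, 180].

## Interface

Orientations are given as [roll, pitch, yaw] about the fixed x, y, z axes, in that order (R = Rz(yaw) Ry(pitch) Rx(roll)).
In Python, from plant import ctrl gives the robot as it stands.
- The arm moves only by the tool step_arm, never from a script. Its argument "rows" is a list of rows, each a list of 3 entries, a list of its own where there are three numbers: the closure, from 0 (fully open) to 1 (shut), then the shift along the world's x, y, z in mm, then the turn, a rotation vector about the world's x, y, z in rad. A call has exactly 5 rows; each row is the pose to reach, as a shift and turn from the pose commanded when the call began; what a row does not reach only later rows make up. A row lasts 1/12 s, in which the tool goes at most 41.7 mm and 7.16 degrees, less where a joint would pass 70% of its speed; a pose out of reach is approached as far as the arm can. A call with a gripper value outside its range is refused whole. The fingers move at their own pace and stop on an object; the grip force is fixed at half the most. Time passes only in rows, so rows that repeat a pose let the fingers close, or fill a call up. It gives the time, the measured TCP pose, the force, the opening and the grip force at its end, in the units of the state.
- ctrl.get_obs(): the state, without advancing time (a new reading comes with each control period).
- ctrl.snapshot(name): name is "scene" or "top" or "wrist"; returns the picture (384x512x3 uint8, red, green, blue); there is no depth.
- ctrl.camera_model(name): a dict with "intrinsics" (3x3 intrinsics, pixels), "R" (3x3) and "t" (3): a world point X has camera coordinates R X + t. Camera axes: x right, y down, z forward; pixel columns grow to the right and rows downward; lengths in m; the calibration is good to about 2 mm. A picture is of the moment at which its call begins: read the wrist's pose just before it. camera_model takes no time and is no camera call; for the wrist camera it gives the pose at the moment of the call.
- ctrl.close_job(): hands the job in; it is judged then, once.
The state is a dict: "clock": time; "joint_pos": joint angles; "qvel": joint speeds; "tau": joint torques, N m; "tool_pos": TCP position; "orientation": TCP orientation; "force": force on the tool from outside, world axes, zero at the start; "moment": the same for the moment, N m; "opening": finger opening in m; "gripper_force": force on a finger pad.
Only numpy, scipy, OpenCV 4.12 (cv2) and the standard library are available. Lean on these libraries where they do the work, as an engineer would, in place of code of your own. Each camera call takes 0.05 s, during which the arm holds its last target. There are 200 camera calls.

## Task

Load both plain steel sample cells, one on top of the other, into the tube magazine on the spectrometer's sample carriage while the carriage stands out at its loading end. Then push the carriage steadily along its rail, without slamming it, until it is fully home against the instrument's stop, and leave it there. It jams if it is pushed off its centre line; keep the cells upright, and leave the jar, the bottle and the mouse where they are.

Things in the scene. Friction and masses are not known exactly. Their poses are not given: they have to be found in the camera images.
- dock: White bench spectrometer (142 mm high) with a fixed aluminium rail bed, 200 mm wide, in front of it. Origin: on the table plane, on the rail's centre line, below the carriage's origin when that is home. x: direction of travel, towards the housing; z up. The bed runs from x = -235 mm to the stop; dark channel on the centre line, 37 mm high; skid rails at y = +-85 mm, 40 mm high.
- stop (a point): The stop: flat front of the housing on the rail's centre line, 45 mm above the table, at x = 60 mm in the dock's frame (same axes). The carriage is home when its deck's front edge meets it. Two fixed white cheeks, 75 mm high, flank the home position: 0 to 90 mm before the stop, 115 to 165 mm either side of the centre line.
- carriage: Aluminium sample carriage, 0.6 to 0.8 kg, held down by the channel's lips, free to slide. Origin: on its centre line, underside of its deck, 40 mm above the table; x: travel towards the housing, z up. Deck x = -80 to 60 mm, 200 mm wide, 10 mm thick. Starts 110 to 140 mm short of home (dock x = -110 to -140 mm). Carries the tube magazine (x 20, y -65 mm) and a low steel block (x 20, y +65 mm).
- push_bar (a point): Middle of the rear face of the carriage's upright rear bar, on its centre line, 70 mm above the table; carriage's axes (push along x). Bar 200 mm wide, 10 mm thick, from 40 to 90 mm above the table; at dock x = -80 mm when home. Only a 32 mm long shoe under the deck, 34 mm ahead of this point, guides it: pushed over about 15 mm off-centre it turns and jams; on centre it slides with 2 to 4 N.
- magazine_mouth (a point): Centre of the mouth of the grey upright tube fixed on the carriage, 137 mm above the table; carriage's axes. Bore 54 mm, funnel over the top 12 mm opening to about 70 mm (80 mm outside); viewing slot 18 mm wide towards the carriage's centre line. Floor 87 mm below the mouth (50 mm above the table): the upper of two 60 mm cells stands 33 mm out of the mouth.
- cell_a_centre (a point): One of two identical plain steel sample cells: an upright cylinder 46 mm in diameter and 60 mm tall (about 150 g), flat ends, thin dark band near the top, standing on the table. The point is its centre, 30 mm above its underside; z is its axis.
- cell_b_centre (a point): One of two identical plain steel sample cells: an upright cylinder 46 mm in diameter and 60 mm tall (about 150 g), flat ends, thin dark band near the top, standing on the table. The point is its centre, 30 mm above its underside; z is its axis.
- jar: Bystander, not part of the job: squat jar with a blue cap, 68 mm in diameter, 75 mm tall, origin under its centre.
- bottle: Bystander, not part of the job: bottle with a white cap, 60 mm in diameter, 140 mm tall, origin under its centre.
- mouse: Bystander, not part of the job: black computer mouse 62 x 105 x 30 mm, origin under its centre.

How it is judged (in metres and radians):
On the way:
1. both cells stand in the magazine while the carriage is still at its loading end (more than 80 mm short of home) (horizontal distance between each of cell_a_centre, cell_b_centre and magazine_mouth below 0.01 m and z of each of cell_a_centre, cell_b_centre in the frame of carriage below 0.11 m and angle between each of cell_a_centre, cell_b_centre's own z axis and vertical below 0.2 rad and x of carriage in the frame of dock below -0.08 m), for 0.2 s.
At the end, for the whole second after the job is handed in: both cells stand upright in the magazine (within 10 mm of its axis, stacked on its floor, tilted less than 0.2 rad) and the carriage rests home, within 4 mm of its stop and square to it within 0.06 rad (horizontal distance between each of cell_a_centre, cell_b_centre and magazine_mouth below 0.01 m and z of each of cell_a_centre, cell_b_centre in the frame of carriage below 0.11 m and angle between each of cell_a_centre, cell_b_centre's own z axis and vertical below 0.2 rad and x of carriage in the frame of dock above -0.004 m and angle between the x axis of carriage and the x axis of dock, either way round below 0.06 rad and linear speed of carriage below 0.02 m/s); the robot touches nothing.
It fails at once if a cell is tipped over (tilted more than 0.8 rad) (angle between any of cell_a_centre, cell_b_centre's own z axis and vertical above 0.8 rad).
It fails at once if the carriage is slammed (faster than 0.3 m/s) (linear speed of carriage above 0.3 m/s).
It fails at once if the jar, the bottle or the mouse is moved more than 30 mm (distance of any of jar, bottle, mouse from where it was at the start of the episode above 0.03 m).
It also fails if it takes over 58 s, if anything falls off the work surface, if the arm or the gripper's body presses on something with over 40 N, if the wrist force passes 120 N, or if a joint passes its speed limit or range.

## Working session

There is one attempt and no reset: what is moved stays moved. The work goes in short steps, Python scripts to look and compute and a tool call to move; the robot and the scene stay as the last step left them, time stands still between calls to the robot, and variables do not carry over. Pictures are saved under pics/ and viewed, at most 11 in all, crops included, and the job is handed in when it is done.

Besides the shell and the picture viewer there is one more tool, called after "Emit:" in YAML: its name, and indented under it one key for each argument. step_arm: Moves the arm, as the interface text tells. Its arguments: {"type":"object","properties":{"rows":{"type":"array"}},"required":["rows"]}

```bash
mkdir -p pics; ls; python3 - <<'E'
from plant import ctrl
import cv2,numpy as np
a=ctrl.snapshot("scene");b=ctrl.snapshot("top")
cv2.imwrite("pics/s0.png",a[:,:,::-1]);cv2.imwrite("pics/t0.png",b[:,:,::-1])
for n in("scene","top","wrist"):
    m=ctrl.camera_model(n);print(n,np.round(m["intrinsics"],1).tolist(),np.round(m["R"],3).tolist(),np.round(m["t"],3).tolist())
print(ctrl.get_obs())
E
```

```text
pics
scene [[437.0, 0.0, 258.3], [0.0, 437.0, 191.8], [0.0, 0.0, 1.0]] [[-0.071, 0.997, -0.021], [0.705, 0.035, -0.708], [-0.705, -0.065, -0.706]] [-0.099, -0.338, 1.557]
top [[373.5, 0.0, 252.2], [0.0, 373.5, 197.3], [0.0, 0.0, 1.0]] [[-0.005, -1.0, -0.006], [-0.997, 0.005, -0.083], [0.083, 0.006, -0.997]] [0.149, 0.55, 1.157]
wrist [[279.1, 0.0, 256.9], [0.0, 279.1, 193.0], [0.0, 0.0, 1.0]] [[-0.421, -0.907, 0.002], [-0.864, 0.401, 0.305], [-0.277, 0.127, -0.952]] [0.675, -0.038, 0.391]
{'clock': 0.1, 'joint_pos': array([ 8.16513946e+01,  2.05863481e+01,  6.39162683e-01, -1.64239281e-02,
       -7.01356142e+01, -1.65076613e+01]), 'qvel': array([ 0.01515655, -0.21786775,  0.18548472,  0.15682244, -0.03190446,
       -0.08520243]), 'tau': array([-1.84464887e-03, -5.84163308e+01,  2.93752867e+01,  7.01543882e+00,
        1.02342243e-02, -4.38102734e-05]), 'tool_pos': array([0.28357278, 0.61206875, 0.22573266]), 'orientation': array([ 1.79916226e+02, -8.72493867e-03, -2.48618522e+01]), 'force': array([ 0.13357133, -0.38088764,  0.21554868]), 'moment': array([-0.02306075, -0.05424494,  0.04189132]), 'gripper_force': 0.0, 'opening': 0.0874045477650308}
```

View pics/t0.png

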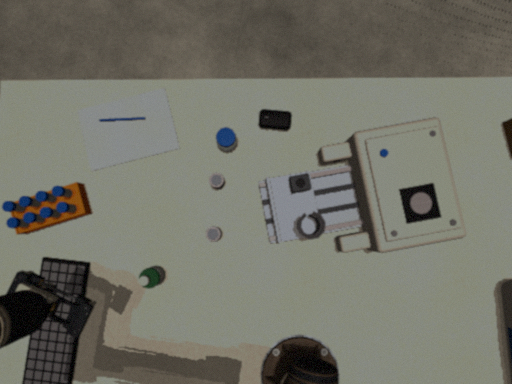

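View pics/s0.png

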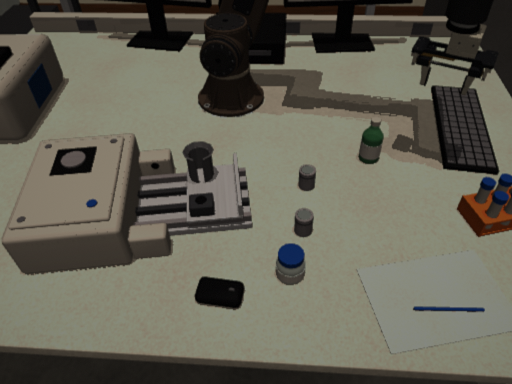

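The top view shows the cells at about (217,181) and (214,233), the magazine ring near (310,225), the jar at (226,138), the bottle at (150,277) and the mouse at (275,119). The rail travels towards image right (world -y). I'll enlarge both views to measure.

```bash
python3 - <<'E'
import cv2
b=cv2.imread("pics/t0.png")[140:260,195:385]
cv2.imwrite("pics/t0c.png",cv2.convertScaleAbs(cv2.resize(b,None,fx=4,fy=4,interpolation=cv2.INTER_CUBIC),alpha=1.3))
a=cv2.imread("pics/s0.png")[130:250,130:330]
cv2.imwrite("pics/s0c.png",cv2.convertScaleAbs(cv2.resize(a,None,fx=4,fy=4,interpolation=cv2.INTER_CUBIC),alpha=1.5))
E
```

```text
(no output)
```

View pics/t0c.png

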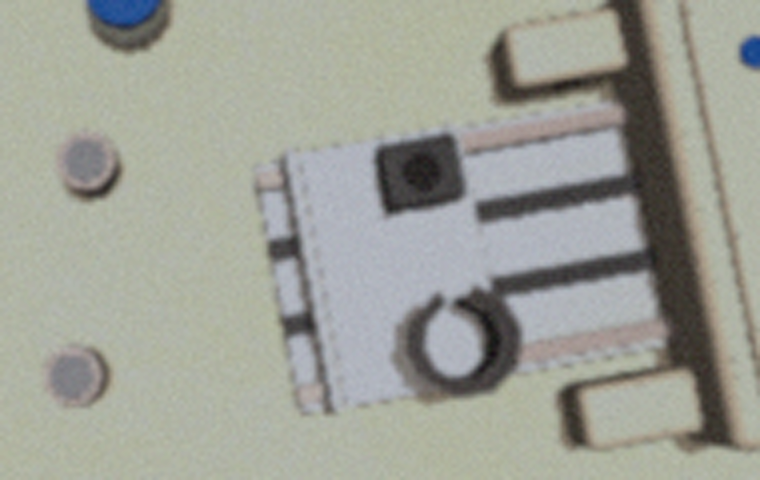

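View pics/s0c.png

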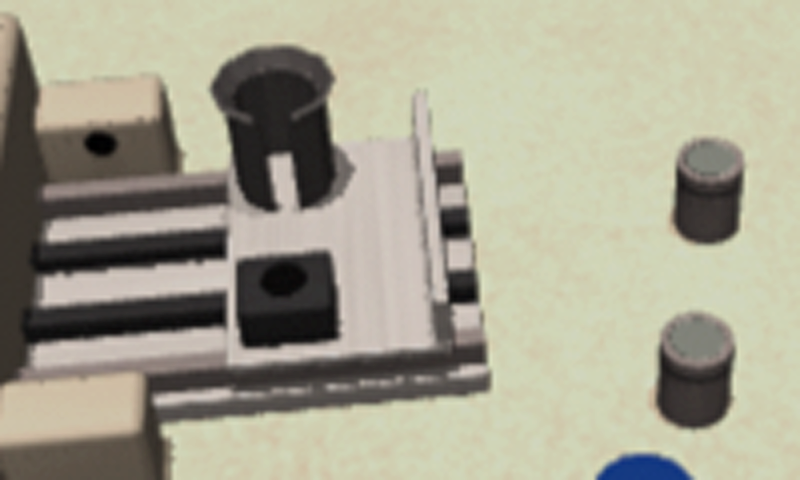

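Top crop: cell tops at (89,163) and (77,375), mouth ring centre (464,341), and channel midline from (291,285) to (640,222). Scene crop: cell tops at (697,339) and (710,160), mouth at (273,82). Next I'll triangulate and check the heights.

```bash
cat > h.py <<'E'
from plant import ctrl
import cv2,numpy as np
def ray(n,p,m=None):
    m=m or ctrl.camera_model(n);R=np.array(m["R"]);t=np.array(m["t"])
    d=R.T@np.linalg.solve(np.array(m["intrinsics"]),[p[0],p[1],1]);return -R.T@t,d
def plane(n,p,z,m=None):
    o,d=ray(n,p,m);return o+d*(z-o[2])/d[2]
def tri(p,q):
    o,d=ray("top",p);o2,e=ray("scene",q)
    s=np.linalg.lstsq(np.c_[d,-e],o2-o,rcond=None)[0];A=o+s[0]*d;B=o2+s[1]*e
    return (A+B)/2,np.linalg.norm(A-B)
T=lambda u,v:((u+.5)/4-.5+195,(v+.5)/4-.5+140)
S=lambda u,v:((u+.5)/4-.5+130,(v+.5)/4-.5+130)
E
python3 - <<'E'
from h import *
np.set_printoptions(precision=4,suppress=True)
for n,t,s,z in(("a",(89,163),(697,339),.06),("b",(77,375),(710,160),.06),("mag",(464,341),(273,82),.137)):
    print(n,tri(T(*t),S(*s)),plane("top",T(*t),z),plane("scene",S(*s),z))
P=[plane("top",T(*p),.037) for p in((291,285),(640,222))]
d=P[1]-P[0];yaw=np.arctan2(d[1],d[0]);print("channel",P,np.degrees(yaw))
c=plane("top",T(308,283),.09);print("bar rear top mid",c)
ends=[plane("top",T(*p),.09) for p in((285,155),(330,410))];print(ends,np.linalg.norm(ends[0]-ends[1]))
x=np.array([np.cos(yaw),np.sin(yaw),0]);y=np.array([-x[1],x[0],0])
m=plane("top",T(464,341),.137)
print("mag rel bar",(m-c)@x,(m-c)@y,"mag from line",(m-P[0])@y, "bar from line",(c-P[0])@y)
for n,px,z in(("jar",(226,134),.075),("bottle",(143,281),.14),("mouse",(275,119),.03)):print(n,plane("top",px,z))
o=ctrl.get_obs();print(o["tool_pos"],o["orientation"])
E
```

```text
a (array([0.6012, 0.2552, 0.0557]), np.float64(0.0013965248306129047)) [0.6006 0.2541 0.06  ] [0.605  0.2557 0.06  ]
b (array([0.4384, 0.264 , 0.0578]), np.float64(0.0020735381382443953)) [0.4384 0.2627 0.06  ] [0.4407 0.2649 0.06  ]
mag (array([ 0.4623, -0.0214,  0.1353]), np.float64(0.002340841776156737)) [ 0.4622 -0.02    0.137 ] [ 0.4644 -0.0221  0.137 ]
channel [array([0.5071, 0.0988, 0.037 ]), array([ 0.555 , -0.1738,  0.037 ])] -80.04401425137752
bar rear top mid [0.5061 0.088  0.09  ]
[array([0.602 , 0.1043, 0.09  ]), array([0.4123, 0.0726, 0.09  ])] 0.1923651375066636
mag rel bar 0.09876514104608292 -0.06192870423026755 mag from line -0.06482881595732518 bar from line -0.0029001117270576297
jar [0.7418 0.2251 0.075 ]
bottle [0.3076 0.4521 0.14  ]
mouse [0.8012 0.0718 0.03  ]
[0.2836 0.6121 0.2257] [179.9162  -0.0087 -24.8619]
```

Emit:
step_arm:
  rows:
    - [0,[26,-30,0],[0,0,0]]
    - [0,[52,-60,0],[0,0,0]]
    - [0,[78,-90,0],[0,0,0]]
    - [0,[104,-120,0],[0,0,0]]
    - [0,[130,-150,0],[0,0,0]]

```text
clock: 0.52
tool_pos: [0.4143, 0.4608, 0.2262]
orientation: [180.0, 0.0, -24.8]
force: [0.5, -0.2, -0.9]
opening: 0.0878
gripper_force: 0.0
```

Emit:
step_arm:
  rows:
    - [0,[26,-30,0],[0,0,0]]
    - [0,[52,-60,0],[0,0,0]]
    - [0,[78,-90,0],[0,0,0]]
    - [0,[104,-120,0],[0,0,0]]
    - [0,[130,-150,0],[0,0,0]]

```text
clock: 0.93
tool_pos: [0.5445, 0.3107, 0.2263]
orientation: [180.0, 0.0, -24.8]
force: [0.6, 0.4, 0.9]
opening: 0.0875
gripper_force: 0.0
```

Emit:
step_arm:
  rows:
    - [0,[29,-29,0],[0,0,0]]
    - [0,[58,-57,0],[0,0,0]]
    - [0,[58,-57,-30],[0,0,0]]
    - [0,[58,-57,-50],[0,0,0]]
    - [0,[58,-57,-50],[0,0,0]]

```text
clock: 1.35
tool_pos: [0.5996, 0.253, 0.1712]
orientation: [179.6, 0.3, -25.0]
force: [-0.3, -0.6, -1.8]
opening: 0.0877
gripper_force: 0.0
```

```bash
python3 - <<'E'
from h import *
o=ctrl.get_obs();m=ctrl.camera_model("wrist");a=ctrl.snapshot("wrist")
cv2.imwrite("pics/w1.png",a[:,:,::-1])
R=np.array(m["R"]);t=np.array(m["t"]);K=np.array(m["intrinsics"])
for P in((.602,.255,.06),(.602,.255,.0)):
    c=K@(R@np.array(P)+t);print(c[:2]/c[2])
print(o["tool_pos"])
E
```

```text
[254.00682445 189.16522639]
[254.15986468 174.43276506]
[0.59962979 0.25303696 0.17122497]
```

View pics/w1.png

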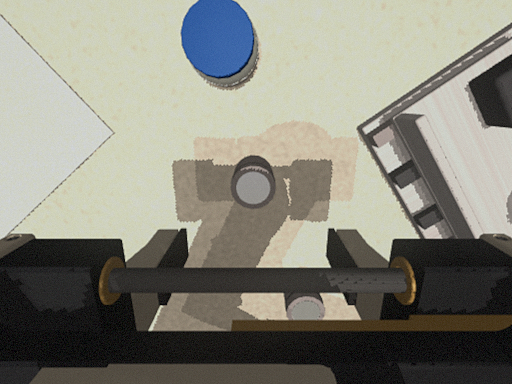

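The wrist view shows the cell's top at (253,187), against a predicted (254,189), and it sits centred between the fingers. I'll descend and grip.

Emit:
step_arm:
  rows:
    - [0,[0,0,-35],[0,0,0]]
    - [0,[0,0,-70],[0,0,0]]
    - [0,[0,0,-105],[0,0,0]]
    - [0,[0,0,-125],[0,0,0]]
    - [0,[0,0,-134],[0,0,0]]

```text
clock: 1.82
tool_pos: [0.6005, 0.2555, 0.0406]
orientation: [179.8, 0.1, -24.8]
force: [-0.7, 0.8, 0.4]
opening: 0.0878
gripper_force: 0.0
```

Emit:
step_arm:
  rows:
    - [0,[0,0,0],[0,0,0]]
    - [1,[0,0,0],[0,0,0]]
    - [1,[0,0,0],[0,0,0]]
    - [1,[0,0,0],[0,0,0]]
    - [1,[0,0,0],[0,0,0]]

```text
clock: 2.23
tool_pos: [0.6025, 0.2561, 0.0444]
orientation: [-179.9, -0.1, -24.8]
force: [-0.3, 0.4, 0.9]
opening: 0.0664
gripper_force: 0.0
```

Emit:
step_arm:
  rows:
    - [1,[0,0,0],[0,0,0]]
    - [1,[0,0,0],[0,0,0]]
    - [1,[0,0,0],[0,0,0]]
    - [1,[0,0,5],[0,0,0]]
    - [1,[0,0,15],[0,0,0]]

```text
clock: 2.65
tool_pos: [0.6007, 0.2547, 0.0566]
orientation: [179.9, 0.1, -24.9]
force: [0.2, -0.6, -2.2]
opening: 0.0451
gripper_force: 30.0
```

Emit:
step_arm:
  rows:
    - [1,[0,0,30],[0,0,0]]
    - [1,[0,0,65],[0,0,0]]
    - [1,[0,0,100],[0,0,0]]
    - [1,[0,0,135],[0,0,0]]
    - [1,[0,0,157],[0,0,0]]

```text
clock: 3.07
tool_pos: [0.6027, 0.2558, 0.2199]
orientation: [-179.8, -0.2, -24.8]
force: [0.4, 0.4, -1.6]
opening: 0.0453
gripper_force: 30.0
```

Emit:
step_arm:
  rows:
    - [1,[-12,-24,0],[0,0,0]]
    - [1,[-28,-56,0],[0,0,0]]
    - [1,[-44,-88,0],[0,0,0]]
    - [1,[-60,-120,0],[0,0,0]]
    - [1,[-76,-152,0],[0,0,0]]

```text
clock: 3.48
tool_pos: [0.5246, 0.1021, 0.2153]
orientation: [-180.0, -0.0, -24.8]
force: [0.9, 0.0, -1.7]
opening: 0.0451
gripper_force: 30.0
```

Emit:
step_arm:
  rows:
    - [1,[-16,-32,0],[0,0,0]]
    - [1,[-32,-64,0],[0,0,0]]
    - [1,[-48,-96,0],[0,0,0]]
    - [1,[-58,-116,0],[0,0,0]]
    - [1,[-63,-124,0],[0,0,0]]

```text
clock: 3.9
tool_pos: [0.4609, -0.0228, 0.2156]
orientation: [-180.0, -0.0, -25.0]
force: [0.4, 0.1, -1.0]
opening: 0.0453
gripper_force: 30.0
```

Emit:
step_arm:
  rows:
    - [1,[0,0,0],[0,0,0]]
    - [1,[0,0,0],[0,0,0]]
    - [1,[0,0,0],[0,0,0]]
    - [1,[0,0,0],[0,0,0]]
    - [1,[0,0,0],[0,0,0]]

```text
clock: 4.32
tool_pos: [0.4632, -0.0198, 0.2144]
orientation: [180.0, 0.0, -24.8]
force: [-0.1, -0.8, -2.1]
opening: 0.0452
gripper_force: 30.0
```

```bash
python3 - <<'E'
from h import *
o=ctrl.get_obs();print(o["tool_pos"],o["force"],o["opening"])
m=ctrl.camera_model("wrist");a=ctrl.snapshot("wrist");b=ctrl.snapshot("top");s=ctrl.snapshot("scene")
cv2.imwrite("pics/w2full.png",a[:,:,::-1]);cv2.imwrite("pics/s2full.png",s[:,:,::-1])
R=np.array(m["R"]);t=np.array(m["t"]);K=np.array(m["intrinsics"])
c=K@(R@np.array((.463,-.021,.137))+t);print(c[:2]/c[2])
w=cv2.resize(a[100:340,110:400],None,fx=1.38,fy=1.38);q=cv2.resize(s[120:220,130:230],None,fx=3.31,fy=3.31)
q=cv2.resize(q,(331,w.shape[0]))
cv2.imwrite("pics/c2.png",cv2.convertScaleAbs(np.hstack([w,q])[:,:,::-1],alpha=1.4))
E
```

```text
[ 0.46317043 -0.01977958  0.21442213] [-0.10750494 -0.75757387 -2.08350335] 0.04516112181453261
[258.87535204 201.81521906]
```

View pics/c2.png

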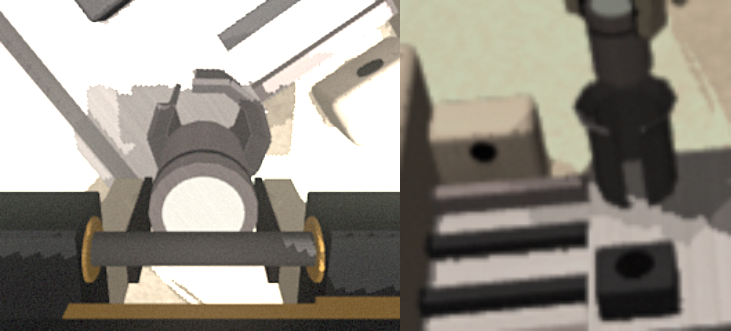

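The picture shows the cell above the mouth and about 2 mm off to +y. I'll shift (-1,-2) mm and lower it, watching the force.

Emit:
step_arm:
  rows:
    - [1,[-1,-2,-10],[0,0,0]]
    - [1,[-1,-2,-20],[0,0,0]]
    - [1,[-1,-2,-30],[0,0,0]]
    - [1,[-1,-2,-36],[0,0,0]]
    - [1,[-1,-2,-40],[0,0,0]]

```text
clock: 4.88
tool_pos: [0.461, -0.0228, 0.173]
orientation: [179.9, 0.1, -24.9]
force: [0.1, -0.9, -1.7]
opening: 0.0452
gripper_force: 30.0
```

Emit:
step_arm:
  rows:
    - [1,[0,0,-4],[0,0,0]]
    - [1,[0,0,-8],[0,0,0]]
    - [1,[0,0,-12],[0,0,0]]
    - [1,[0,0,-16],[0,0,0]]
    - [1,[0,0,-16],[0,0,0]]

```text
clock: 5.3
tool_pos: [0.4613, -0.0226, 0.1578]
orientation: [180.0, 0.0, -24.9]
force: [-1.1, -1.3, -1.4]
opening: 0.0452
gripper_force: 30.0
```

Emit:
step_arm:
  rows:
    - [1,[0,0,-5],[0,0,0]]
    - [1,[0,0,-10],[0,0,0]]
    - [1,[0,0,-15],[0,0,0]]
    - [1,[0,0,-18],[0,0,0]]
    - [1,[0,0,-18],[0,0,0]]

```text
clock: 5.72
tool_pos: [0.4612, -0.0227, 0.1397]
orientation: [179.9, 0.1, -24.9]
force: [0.6, -0.2, -1.5]
opening: 0.0452
gripper_force: 30.0
```

Insertion is force-free. I'll release, lift and move to cell b.

Emit:
step_arm:
  rows:
    - [0,[0,0,0],[0,0,0]]
    - [0,[0,0,0],[0,0,0]]
    - [0,[0,0,0],[0,0,0]]
    - [0,[0,0,0],[0,0,0]]
    - [0,[0,0,0],[0,0,0]]

```text
clock: 6.13
tool_pos: [0.4619, -0.0225, 0.1408]
orientation: [-180.0, -0.0, -24.9]
force: [-0.7, -0.4, 0.5]
opening: 0.073
gripper_force: 0.0
```

Emit:
step_arm:
  rows:
    - [0,[0,0,0],[0,0,0]]
    - [0,[0,0,10],[0,0,0]]
    - [0,[0,0,30],[0,0,0]]
    - [0,[0,0,55],[0,0,0]]
    - [0,[0,0,76],[0,0,0]]

```text
clock: 6.55
tool_pos: [0.4617, -0.0227, 0.2179]
orientation: [180.0, -0.0, -24.8]
force: [0.6, 0.5, -0.8]
opening: 0.0877
gripper_force: 0.0
```

Emit:
step_arm:
  rows:
    - [0,[-2,25,0],[0,0,0]]
    - [0,[-5,60,0],[0,0,0]]
    - [0,[-8,95,0],[0,0,0]]
    - [0,[-11,130,0],[0,0,0]]
    - [0,[-13,165,0],[0,0,0]]

```text
clock: 6.97
tool_pos: [0.4482, 0.1439, 0.217]
orientation: [-180.0, -0.0, -24.9]
force: [1.1, 0.9, 0.6]
opening: 0.0877
gripper_force: 0.0
```

Emit:
step_arm:
  rows:
    - [0,[-3,35,0],[0,0,0]]
    - [0,[-6,70,0],[0,0,0]]
    - [0,[-8,105,-10],[0,0,0]]
    - [0,[-9,121,-25],[0,0,0]]
    - [0,[-9,121,-40],[0,0,0]]

```text
clock: 7.38
tool_pos: [0.4399, 0.2671, 0.1763]
orientation: [-179.9, -0.0, -24.7]
force: [0.0, -0.2, -0.3]
opening: 0.0875
gripper_force: 0.0
```

```bash
python3 - <<'E'
from h import *
o=ctrl.get_obs();print(o["tool_pos"])
m=ctrl.camera_model("wrist");a=ctrl.snapshot("wrist");b=ctrl.snapshot("top")
R=np.array(m["R"]);t=np.array(m["t"]);K=np.array(m["intrinsics"])
c=K@(R@np.array((.4395,.2637,.06))+t);print(c[:2]/c[2])
w=a[100:300,130:400];w=cv2.resize(w,(405,300));q=cv2.resize(b[190:250,260:340],(390,300),interpolation=cv2.INTER_CUBIC)
cv2.imwrite("pics/c3.png",np.hstack([w,cv2.convertScaleAbs(q,alpha=1.4)])[:,:,::-1])
E
```

```text
[0.43988314 0.26709113 0.17629878]
[260.85551029 188.51776957]
```

View pics/c3.png

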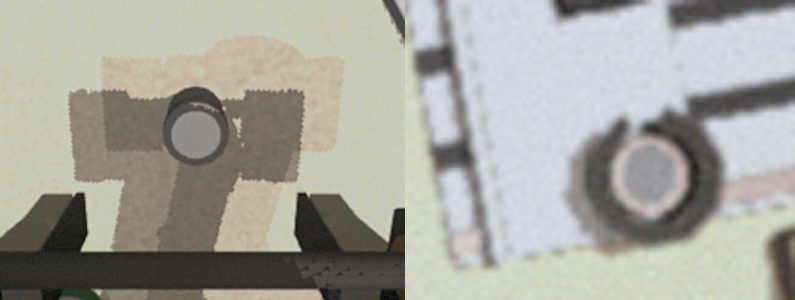

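Cell a stands in the tube, a bright disc centred in the ring. Cell b appears at (260,190), against a predicted (261,188.5). I'll grip it, lift it and carry it over.

Emit:
step_arm:
  rows:
    - [0,[0,0,-35],[0,0,0]]
    - [0,[0,0,-70],[0,0,0]]
    - [0,[0,0,-105],[0,0,0]]
    - [0,[0,0,-125],[0,0,0]]
    - [0,[0,0,-133],[0,0,0]]

```text
clock: 7.9
tool_pos: [0.4389, 0.2616, 0.0414]
orientation: [179.8, 0.1, -24.9]
force: [-0.1, -0.7, 0.6]
opening: 0.0878
gripper_force: 0.0
```

Emit:
step_arm:
  rows:
    - [0,[0,0,0],[0,0,0]]
    - [1,[0,0,0],[0,0,0]]
    - [1,[0,0,0],[0,0,0]]
    - [1,[0,0,0],[0,0,0]]
    - [1,[0,0,0],[0,0,0]]

```text
clock: 8.32
tool_pos: [0.4404, 0.2642, 0.045]
orientation: [-179.9, -0.0, -24.9]
force: [-0.2, -0.1, 0.1]
opening: 0.0667
gripper_force: 0.0
```

Emit:
step_arm:
  rows:
    - [1,[0,0,0],[0,0,0]]
    - [1,[0,0,0],[0,0,0]]
    - [1,[0,0,0],[0,0,0]]
    - [1,[0,0,5],[0,0,0]]
    - [1,[0,0,15],[0,0,0]]

```text
clock: 8.73
tool_pos: [0.4389, 0.2627, 0.058]
orientation: [179.8, 0.0, -24.9]
force: [0.1, -0.1, -1.4]
opening: 0.0455
gripper_force: 30.0
```

Emit:
step_arm:
  rows:
    - [1,[0,0,30],[0,0,0]]
    - [1,[0,0,65],[0,0,0]]
    - [1,[0,0,100],[0,0,0]]
    - [1,[0,0,135],[0,0,0]]
    - [1,[0,0,157],[0,0,0]]

```text
clock: 9.15
tool_pos: [0.4405, 0.2639, 0.2204]
orientation: [-179.8, -0.1, -24.8]
force: [0.7, 0.8, -1.8]
opening: 0.0449
gripper_force: 30.0
```

Emit:
step_arm:
  rows:
    - [1,[2,-25,0],[0,0,0]]
    - [1,[5,-60,0],[0,0,0]]
    - [1,[8,-95,0],[0,0,0]]
    - [1,[11,-130,0],[0,0,0]]
    - [1,[13,-165,0],[0,0,0]]

```text
clock: 9.57
tool_pos: [0.4523, 0.0969, 0.2165]
orientation: [-180.0, -0.0, -24.8]
force: [0.5, -0.1, -0.9]
opening: 0.0454
gripper_force: 30.0
```

Emit:
step_arm:
  rows:
    - [1,[3,-35,0],[0,0,0]]
    - [1,[6,-70,0],[0,0,0]]
    - [1,[8,-100,0],[0,0,0]]
    - [1,[9,-116,0],[0,0,0]]
    - [1,[9,-121,0],[0,0,0]]

```text
clock: 9.98
tool_pos: [0.4612, -0.0249, 0.2163]
orientation: [180.0, -0.0, -25.0]
force: [-0.1, -0.2, -1.7]
opening: 0.0452
gripper_force: 30.0
```

Emit:
step_arm:
  rows:
    - [1,[0,0,0],[0,0,0]]
    - [1,[0,0,0],[0,0,0]]
    - [1,[0,0,-10],[0,0,0]]
    - [1,[0,0,-18],[0,0,0]]
    - [1,[0,0,-25],[0,0,0]]

```text
clock: 10.4
tool_pos: [0.4612, -0.0218, 0.1892]
orientation: [180.0, 0.1, -24.8]
force: [0.3, 0.3, -1.6]
opening: 0.0452
gripper_force: 30.0
```

Emit:
step_arm:
  rows:
    - [1,[0,0,-6],[0,0,0]]
    - [1,[0,0,-12],[0,0,0]]
    - [1,[0,0,-18],[0,0,0]]
    - [1,[0,0,-22],[0,0,0]]
    - [1,[0,0,-22],[0,0,0]]

```text
clock: 10.82
tool_pos: [0.4612, -0.0226, 0.1675]
orientation: [179.9, 0.1, -24.9]
force: [-0.6, 0.0, -1.3]
opening: 0.0451
gripper_force: 30.0
```

Emit:
step_arm:
  rows:
    - [1,[0,0,-4],[0,0,0]]
    - [1,[0,0,-8],[0,0,0]]
    - [1,[0,0,-11],[0,0,0]]
    - [1,[0,0,-13],[0,0,0]]
    - [1,[0,0,-13],[0,0,0]]

```text
clock: 11.23
tool_pos: [0.4615, -0.0226, 0.1551]
orientation: [180.0, 0.0, -24.9]
force: [0.2, 0.3, -1.8]
opening: 0.0454
gripper_force: 30.0
```

Emit:
step_arm:
  rows:
    - [0,[0,0,0],[0,0,0]]
    - [0,[0,0,0],[0,0,0]]
    - [0,[0,0,0],[0,0,0]]
    - [0,[0,0,0],[0,0,0]]
    - [0,[0,0,0],[0,0,0]]

```text
clock: 11.65
tool_pos: [0.4619, -0.0225, 0.1558]
orientation: [-180.0, -0.0, -24.9]
force: [-0.1, 0.5, 0.1]
opening: 0.0731
gripper_force: 0.0
```

Emit:
step_arm:
  rows:
    - [0,[0,0,0],[0,0,0]]
    - [0,[0,0,10],[0,0,0]]
    - [0,[0,0,30],[0,0,0]]
    - [0,[0,0,55],[0,0,0]]
    - [0,[0,0,70],[0,0,0]]

```text
clock: 12.07
tool_pos: [0.4624, -0.0226, 0.2278]
orientation: [-180.0, -0.1, -24.8]
force: [0.4, -0.3, 1.0]
opening: 0.0879
gripper_force: 0.0
```

Emit:
step_arm:
  rows:
    - [1,[5,20,0],[0,0,-0.12]]
    - [1,[10,40,0],[0,0,-0.24]]
    - [1,[15,60,0],[0,0,-0.36]]
    - [1,[20,80,0],[0,0,-0.48]]
    - [1,[25,100,0],[0,0,-0.6]]

```text
clock: 12.48
tool_pos: [0.4869, 0.0784, 0.2257]
orientation: [-180.0, -0.0, -59.6]
force: [0.8, -0.3, -1.4]
opening: 0.0599
gripper_force: 0.0
```

Emit:
step_arm:
  rows:
    - [1,[5,20,0],[0,0,-0.12]]
    - [1,[9,38,0],[0,0,-0.24]]
    - [1,[13,50,0],[0,0,-0.33]]
    - [1,[14,55,0],[0,0,-0.365]]
    - [1,[14,55,0],[0,0,-0.365]]

```text
clock: 12.9
tool_pos: [0.501, 0.1335, 0.2253]
orientation: [180.0, -0.0, -80.2]
force: [0.1, 0.2, 0.5]
opening: 0.0265
gripper_force: 0.0
```

```bash
python3 - <<'E'
from h import *
o=ctrl.get_obs();print(o["tool_pos"],o["orientation"],o["opening"],o["joint_pos"])
m=ctrl.camera_model("wrist");a=ctrl.snapshot("wrist");b=ctrl.snapshot("scene")
R=np.array(m["R"]);t=np.array(m["t"]);K=np.array(m["intrinsics"])
for P in((.508,.088,.09),(.4615,-.0225,.17),(.602,.1043,.09),(.4123,.0726,.09)):
    c=K@(R@np.array(P)+t);print(c[:2]/c[2])
q=cv2.resize(b[120:240,150:250],(320,384),interpolation=cv2.INTER_CUBIC)
cv2.imwrite("pics/c4.png",np.hstack([a[:, 40:512],q])[:,:,::-1])
E
```

```text
[0.50095478 0.13353174 0.22531694] [ 1.79984663e+02 -7.76575000e-03 -8.01693851e+01] 0.026450628806062623 [ 3.66380612e+01  5.79145220e+00 -1.89423230e+01  1.56238003e-05
 -6.52834159e+01 -2.68074538e+01]
[258.55322435 140.95630768]
[358.25136721   1.03028715]
[166.68090858 141.0173951 ]
[351.73664229 142.03660006]
```

View pics/c4.png

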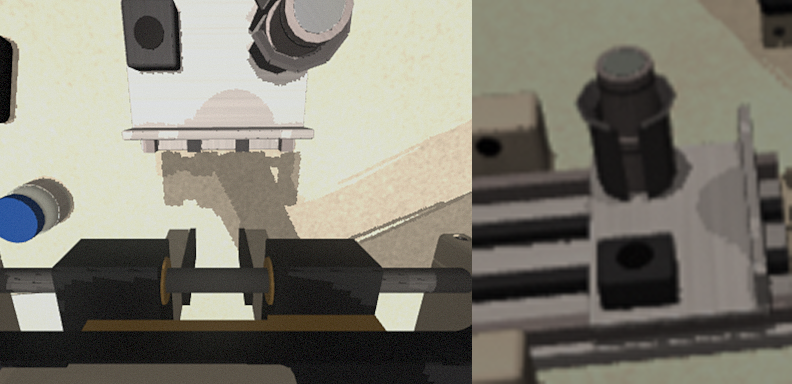

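The bar appears from col 162 to 353 with its middle at 257.5, on the tool axis (257) and level. The cells are stacked in the tube, with the upper one about a third out of the mouth. I'll descend and approach.

Emit:
step_arm:
  rows:
    - [1,[0,0,-35],[0,0,0]]
    - [1,[0,0,-70],[0,0,0]]
    - [1,[0,0,-105],[0,0,0]]
    - [1,[0,0,-140],[0,0,0]]
    - [1,[0,0,-165],[0,0,0]]

```text
clock: 13.42
tool_pos: [0.4995, 0.1311, 0.0583]
orientation: [179.9, -0.0, -80.1]
force: [-0.6, 0.4, -1.0]
opening: 0.0002
gripper_force: 0.0
```

Emit:
step_arm:
  rows:
    - [1,[1,-6,0],[0,0,0]]
    - [1,[2,-12,0],[0,0,0]]
    - [1,[3,-18,0],[0,0,0]]
    - [1,[4,-23,0],[0,0,0]]
    - [1,[4.5,-26,0],[0,0,0]]

```text
clock: 13.83
tool_pos: [0.5064, 0.1061, 0.0624]
orientation: [-179.8, 0.1, -80.2]
force: [0.8, -0.1, 0.7]
opening: 0.0004
gripper_force: 0.0
```

Emit:
step_arm:
  rows:
    - [1,[0.5,-3,0],[0,0,0]]
    - [1,[1,-6,0],[0,0,0]]
    - [1,[1.5,-9,0],[0,0,0]]
    - [1,[2,-12,0],[0,0,0]]
    - [1,[2.5,-15,0],[0,0,0]]

```text
clock: 14.25
tool_pos: [0.5086, 0.0921, 0.0612]
orientation: [-179.9, 0.1, -80.1]
force: [-1.1, 4.6, 4.4]
opening: 0.0003
gripper_force: 2.5
```

Contact is made at about 4.6 N. I'll push at 60 mm/s.

Emit:
step_arm:
  rows:
    - [1,[0.7,-4,0],[0,0,0]]
    - [1,[1.5,-8.5,0],[0,0,0]]
    - [1,[2.4,-13.5,0],[0,0,0]]
    - [1,[3.3,-18.5,0],[0,0,0]]
    - [1,[4.2,-23.5,0],[0,0,0]]

```text
clock: 14.67
tool_pos: [0.5128, 0.0685, 0.0611]
orientation: [-179.9, 0.0, -80.1]
force: [-0.8, 6.2, 4.2]
opening: 0.0003
gripper_force: 2.5
```

Emit:
step_arm:
  rows:
    - [1,[0.9,-5,0],[0,0,0]]
    - [1,[1.8,-10,0],[0,0,0]]
    - [1,[2.6,-15,0],[0,0,0]]
    - [1,[3.5,-20,0],[0,0,0]]
    - [1,[4.4,-25,0],[0,0,0]]

```text
clock: 15.08
tool_pos: [0.5168, 0.043, 0.0608]
orientation: [-180.0, 0.0, -80.1]
force: [-0.4, 5.4, 4.6]
opening: 0.0004
gripper_force: 2.4
```

Emit:
step_arm:
  rows:
    - [1,[0.9,-5,0],[0,0,0]]
    - [1,[1.8,-10,0],[0,0,0]]
    - [1,[2.6,-15,0],[0,0,0]]
    - [1,[3.5,-20,0],[0,0,0]]
    - [1,[4.4,-25,0],[0,0,0]]

```text
clock: 15.5
tool_pos: [0.5207, 0.0174, 0.0605]
orientation: [180.0, -0.0, -80.2]
force: [-0.3, 5.5, 3.8]
opening: 0.0006
gripper_force: 2.5
```

Emit:
step_arm:
  rows:
    - [1,[0.9,-5,0],[0,0,0]]
    - [1,[1.8,-10,0],[0,0,0]]
    - [1,[2.5,-14,0],[0,0,0]]
    - [1,[3.1,-17.5,0],[0,0,0]]
    - [1,[3.5,-20,0],[0,0,0]]

```text
clock: 15.92
tool_pos: [0.5242, -0.0025, 0.0605]
orientation: [180.0, -0.0, -80.2]
force: [-0.7, 4.9, 1.3]
opening: 0.0004
gripper_force: 2.4
```

```bash
python3 - <<'E'
from h import *
m=ctrl.camera_model("wrist");a=ctrl.snapshot("wrist");b=ctrl.snapshot("scene")
q=cv2.resize(b[120:240,110:250],(400,343),interpolation=cv2.INTER_CUBIC)
w=cv2.resize(a,(400,300));w=np.vstack([w,np.zeros((43,400,3),np.uint8)])
cv2.imwrite("pics/c5.png",np.hstack([w,q])[:,:,::-1])
E
```

```text
(no output)
```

View pics/c5.png

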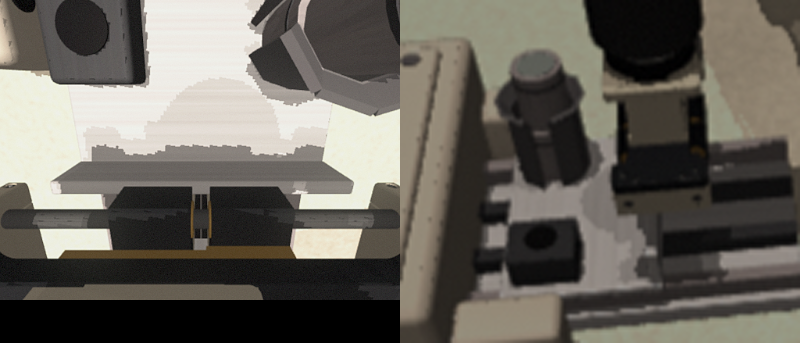

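The carriage is square and centred (bar cols 52–352, level), with roughly 25–40 mm still to go. I'll slow down and feel for the stop.

Emit:
step_arm:
  rows:
    - [1,[0.5,-3,0],[0,0,0]]
    - [1,[1,-6,0],[0,0,0]]
    - [1,[1.6,-9,0],[0,0,0]]
    - [1,[2.1,-12,0],[0,0,0]]
    - [1,[2.6,-15,0],[0,0,0]]

```text
clock: 16.43
tool_pos: [0.5265, -0.0174, 0.0602]
orientation: [180.0, 0.0, -80.2]
force: [-0.8, 2.8, -0.6]
opening: 0.0002
gripper_force: 1.4
```

Emit:
step_arm:
  rows:
    - [1,[0.4,-2,0],[0,0,0]]
    - [1,[0.7,-4,0],[0,0,0]]
    - [1,[1.1,-6,0],[0,0,0]]
    - [1,[1.4,-8,0],[0,0,0]]
    - [1,[1.8,-10,0],[0,0,0]]

```text
clock: 16.85
tool_pos: [0.5286, -0.0273, 0.0605]
orientation: [180.0, 0.0, -80.1]
force: [-1.3, 2.5, -1.9]
opening: 0.0002
gripper_force: 1.4
```

Emit:
step_arm:
  rows:
    - [1,[0.3,-1.5,0],[0,0,0]]
    - [1,[0.5,-3,0],[0,0,0]]
    - [1,[0.8,-4.5,0],[0,0,0]]
    - [1,[1,-6,0],[0,0,0]]
    - [1,[1.3,-7.5,0],[0,0,0]]

```text
clock: 17.27
tool_pos: [0.5294, -0.034, 0.0606]
orientation: [180.0, 0.1, -80.2]
force: [-8.5, 16.4, 6.7]
opening: 0.0005
gripper_force: 8.7
```

Emit:
step_arm:
  rows:
    - [1,[0.2,-1,0],[0,0,0]]
    - [1,[0.4,-2,0],[0,0,0]]
    - [1,[0.4,-2,0],[0,0,0]]
    - [1,[0.4,-2,0],[0,0,0]]
    - [1,[0.4,-2,0],[0,0,0]]

```text
clock: 17.68
tool_pos: [0.5291, -0.0344, 0.0606]
orientation: [179.9, 0.2, -80.1]
force: [-9.4, 20.1, 5.2]
opening: 0.0004
gripper_force: 10.6
```

```bash
python3 - <<'E'
from h import *
o=ctrl.get_obs();print(o["tool_pos"],o["force"],o["moment"])
a=ctrl.snapshot("wrist");b=ctrl.snapshot("top");s=ctrl.snapshot("scene")
cv2.imwrite("pics/w6full.png",a[:,:,::-1])
w=cv2.resize(a,(400,300))
q=cv2.resize(b[150:255,280:400],(400,350),interpolation=cv2.INTER_CUBIC)
s=cv2.resize(s[130:230,100:233],(400,300),interpolation=cv2.INTER_CUBIC)
L=np.vstack([w,s]);Rr=np.vstack([q,np.zeros((250,400,3),np.uint8)])
cv2.imwrite("pics/c6.png",cv2.convertScaleAbs(np.hstack([L,Rr]),alpha=1.2)[:,:,::-1])
E
```

```text
[ 0.52906682 -0.03435393  0.06059326] [-9.37508116 20.12467509  5.17699325] [7.02259148 3.37919876 0.10731705]
```

View pics/c6.png

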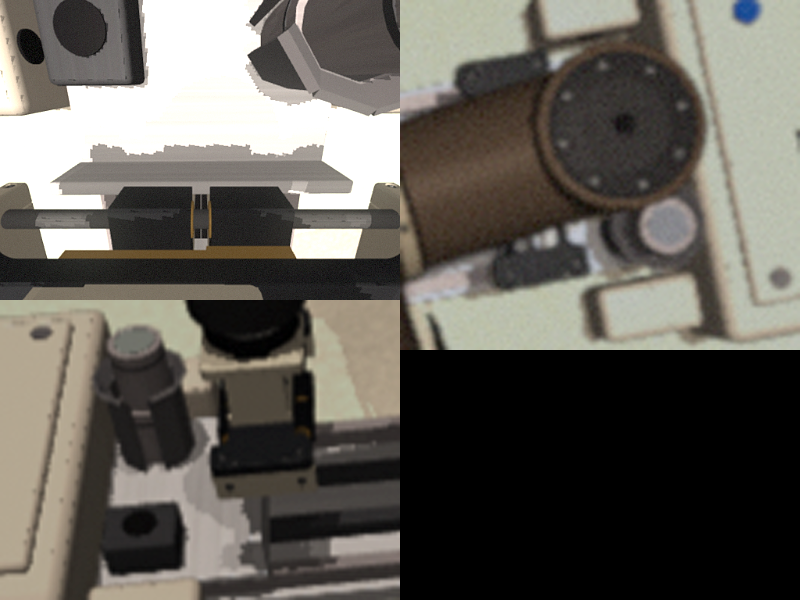

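The bar is level, the cells are stacked and the carriage is up against the housing, with a stiff reaction of about 20 N. I'll back off, lift clear and check the end position.

Emit:
step_arm:
  rows:
    - [1,[-0.5,3,0],[0,0,0]]
    - [1,[-1.5,8,0],[0,0,0]]
    - [1,[-3,18,0],[0,0,0]]
    - [1,[-6,34,0],[0,0,0]]
    - [1,[-9,50,0],[0,0,0]]

```text
clock: 18.25
tool_pos: [0.5214, 0.0138, 0.0607]
orientation: [-180.0, -0.0, -80.2]
force: [0.0, 0.3, -0.3]
opening: 0.0005
gripper_force: 0.0
```

Emit:
step_arm:
  rows:
    - [1,[-3,20,20],[0,0,0]]
    - [1,[-6,35,55],[0,0,0]]
    - [1,[-9,55,90],[0,0,0]]
    - [1,[-13,80,120],[0,0,0]]
    - [1,[-18,110,140],[0,0,0]]

```text
clock: 18.67
tool_pos: [0.5041, 0.1244, 0.2042]
orientation: [-179.8, 0.0, -80.2]
force: [1.8, 0.5, 0.0]
opening: 0.0002
gripper_force: 0.0
```

Emit:
step_arm:
  rows:
    - [1,[-5,35,0],[0,0,0]]
    - [1,[-10,70,0],[0,0,0]]
    - [1,[-15,105,0],[0,0,0]]
    - [1,[-20,140,0],[0,0,0]]
    - [1,[-22,155,0],[0,0,0]]

```text
clock: 19.08
tool_pos: [0.4808, 0.2821, 0.2008]
orientation: [-179.9, 0.0, -80.0]
force: [1.2, -0.4, -0.4]
opening: 0.0002
gripper_force: 0.0
```

```bash
python3 - <<'E'
from h import *
print(ctrl.get_obs()["tool_pos"])
b=ctrl.snapshot("top");s=ctrl.snapshot("scene")
cv2.imwrite("pics/t7full.png",b[:,:,::-1]);cv2.imwrite("pics/s7full.png",s[:,:,::-1])
q=cv2.resize(b[140:260,235:385],(600,480),interpolation=cv2.INTER_CUBIC)
cv2.imwrite("pics/c7.png",cv2.convertScaleAbs(q,alpha=1.3)[:,:,::-1])
E
```

```text
[0.48083791 0.28208767 0.20078853]
```

View pics/c7.png

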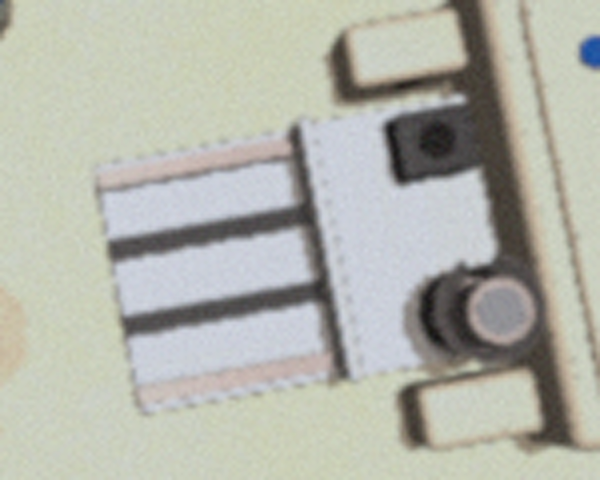

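```bash
python3 - <<'E'
from h import *
Q=lambda u,v:((u+.5)/4-.5+235,(v+.5)/4-.5+140)
P=lambda u,v,z:plane("top",Q(u,v),z)
y=np.radians(-80.2);x=np.array([np.cos(y),np.sin(y),0])
bar=(P(303,122,.09)+P(350,378,.09))/2;ck=(P(347,57,.075)+P(423,416,.075))/2
bed=(P(97,165,.037)+P(142,412,.037))/2
d=P(350,378,.09)-P(303,122,.09)
print("bar-bed (155)",(bar-bed)@x,"cheek-bar (50)",(ck-bar)@x,"bar yaw",np.degrees(np.arctan2(d[1],d[0])), "cell",P(501,311,.17))
o=P(303,122,.09);f=P(350,378,.09);b1=P(97,165,.037);b2=P(142,412,.037);e=b2-b1
print("bed yaw",np.degrees(np.arctan2(e[1],e[0])),"bar",bar)
E
```

```text
bar-bed (155) 0.154821690484668 cheek-bar (50) 0.04792664610502192 bar yaw -170.68515848456593 cell [ 0.48180207 -0.15067798  0.17      ]
bed yaw -170.09330075459877 bar [ 0.53067742 -0.04483095  0.09      ]
```

```bash
python3 -c "
from plant import ctrl
print(ctrl.close_job())"
```

```text
the job is handed in; nothing more can be done
None
```

I loaded both cells, stacked upright, into the magazine, then pushed the carriage steadily to the stop and left it there, square to the rail. The job is handed in at about 19 s; the hand-in returned no verdict, but the last picture puts the carriage home to within measuring error (about 2 mm).

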